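# Slide a lantern plate out over the end of the shelf

## Task

The aluminium plate with the round hole lies loose on the low chipboard shelf. Push it with the fingertips until one long side lies flat against the shelf's steel back rail and about 4 cm of it sticks out past the shelf's open end (the end without the upright blue bracket), so that its edge can be taken hold of later. Only slide it: do not lift, tip or drop it, leave the other things where they are, and finish clear of it.

Things in the scene. Friction and masses are not known exactly. Their poses are not given: they have to be found in the camera images.
- plate_center (a point): Centre (half-way up) of the loose aluminium plate, 110 mm (x) by 130 mm (y) by 8 mm thick (z up), 0.2 to 0.35 kg, with a round hole 50 mm across in its middle. Lies flat on the deck off the rail, 130 mm side along the shelf, up to 15 degrees askew. Tips off if more than 65 mm sticks out. With one corner on the rail it can jam; pushing nearer the end that stands off squares it.
- ledge: The low fixed shelf on the table: chipboard deck with orange beams below its long edges. Origin on the table under the deck's centre. Deck 220 mm deep (x) by 400 mm long (y), its flat top 70 mm above the table; its ends are at y = -200 and +200 mm. A steel back rail runs the whole length of the far (+x) edge: 12 mm thick, standing 14 mm above the deck, its inner face at x = +98 mm. The near (-x) edge has no rail. The shelf's yaw differs from start to start.
- bracket: Fixed upright blue sheet bracket, 4 mm thick (y), 200 mm wide (x), closing ONE end of the shelf (at y = +202 or -202 mm in the shelf's frame, differs from start to start) and standing 55 mm above the deck, with a flat cap strip 24 mm wide (y) along its top. Origin on the table at its middle. The opposite end of the shelf is open: there only a dark foot plate, 4 mm thick and 12 mm lower than the deck's top, stands against the end.
- blank: Bystander: loose solid steel plate without a hole, 100 x 120 x 6 mm, flat on the table. Origin at the centre of its underside. Leave alone.
- clamp: Bystander: loose aluminium hook clamp standing on the table, 50 x 36 mm, 98 mm high. Origin under its centre. Leave alone.
- can: Bystander: loose black spray can, 52 mm across, 110 mm high, standing on the table. Origin under its centre. Leave alone.
- collar: Bystander: loose dark steel collar (ring), 64 mm across, 30 mm high, on the table. Origin under its centre. Leave alone.
Mind the look-alikes: they are no part of the job. What is shaped like the part that bears plate_center but green is not meant. There is more than one size of the bracket; the one meant has the size given above.

How it is judged (in metres and radians):
At the end, for the whole second after the job is handed in: 25 to 55 mm of the plate sticks out past the open end of the shelf; one 130 mm side lies against the back rail (its middle within 6 mm, and within 3.4 degrees of parallel); the plate lies flat and at rest on the deck, released (((y of bracket in the frame of ledge above 0.1 m and y of plate_center in the frame of ledge between -0.19 and -0.16 m) or (y of bracket in the frame of ledge below -0.1 m and y of plate_center in the frame of ledge between 0.16 and 0.19 m)) and x of plate_center in the frame of ledge between 0.037 and 0.046 m and angle between the y axis of plate_center and the y axis of ledge, either way round below 0.06 rad and z of plate_center in the frame of ledge between 0.07 and 0.078 m and angle between plate_center's own z axis and vertical below 0.05 rad); the robot touches nothing.
It fails at once if the plate is lifted off the deck (z of plate_center in the frame of ledge above 0.085 m).
It fails at once if the plate falls off the shelf (z of plate_center in the frame of ledge below 0.06 m).
It fails at once if the plate is tipped (angle between plate_center's own z axis and vertical above 0.2 rad).
It fails at once if another thing is disturbed (distance of any of blank, clamp, can, collar from where it was at the start of the episode above 0.03 m).
It also fails if it takes over 67 s, if anything falls off the work surface, if the arm or the gripper's body presses on something with over 40 N, if the wrist force passes 120 N, or if a joint passes its speed limit or range.

## Robot

A 6-joint arm with a two-finger parallel gripper is mounted at the origin on the work surface. World frame = base frame: x ahead of the robot, y to its left, z up, the work surface at z = 0. Lengths are in mm, angles in degrees, forces in N, time in s.
With the tool pointing down it reaches from about 350 to 850 mm from the base axis. Payload 8.1 kg.
Tool frame: the origin (TCP) lies on the centre line of the jaws, within the pads' length; the fingertips stand 8 mm ahead of it and the grasp point (between the pads) lies 11 mm behind it; x points along the fingers, z is the direction in which the jaws open and shut, and the axes are right-handed (so a half turn about x gives the same grasp; the last joint's range is limited). The gripper opens to 85 mm and grips with 20 to 120 N. Pads are 22 mm wide; open, the fingers measure 114 mm over their backs; the gripper's body (76 mm by 85 mm) begins 54 mm behind the grasp point. The pads swing forward as they close: fully open they stand 13 mm farther back than shut.
Start: joints at [-76.914, 7.471, 85.268, -0, 87.261, -4.893], TCP at [185.225, -570.699, 239.292] pointing down, gripper open.
Joint ranges: [-169.43, 169.43], [-51.17, 129.36], [1.28, 143.12], [-76.62, 256.62], [0, 156.53], [-152.29, 152.29]. Speed limits (degrees/s): [136.94, 136.94, 159.86, 180, 180, 180].

## Interface

Orientations are given as [roll, pitch, yaw] about the fixed x, y, z axes, in that order (R = Rz(yaw) Ry(pitch) Rx(roll)).
In Python, from bench import r, vision, order gives the robot as it stands. The module is installed in compiled form; this text tells all that it offers.
- The arm moves only by the shell command python3 -m jog 'ROWS' [FORCE]. ROWS is JSON, a list of rows, each a list of 3 entries, a list of its own where there are three numbers: the shift along the world's x, y, z in m, then the turn, a rotation vector about the world's x, y, z in rad, then the opening, from -1 (shut) to 1 (fully open). A call has 1 to 5 rows; each row is the pose to reach, as a shift and turn from the pose commanded when the call began; what a row does not reach only later rows make up. A row lasts 1/12 s, in which the tool goes at most 41.7 mm and 7.16 degrees, less where a joint would pass 70% of its speed; a pose out of reach is approached as far as the arm can. A call with a gripper value outside its range is refused whole. The fingers move at their own pace and stop on an object; FORCE is the grip in N (left out, the last holds). Time passes only in rows, so rows that repeat a pose let the fingers close. It gives the time, the measured TCP pose, the force and the opening at its end, in the units of the state.
- r.sense(): the state, without advancing time (a new reading comes with each control period).
- vision.snapshot(name): name is "side" or "top"; returns the picture (420x560x3 uint8, red, green, blue); there is no depth.
- vision.camera_model(name): a dict with "fov_y" (degrees; the focal length in pixels is half the picture's height over the tangent of half this angle, whatever the lens; pixels are square), "cx", "cy" (the principal point, pixels), "D" ([k1, k2, p1, p2, k3] as OpenCV has them; the pictures are not rectified), "world_to_cam" (4x4, takes a point from world to camera coordinates). Camera axes: x right, y down, z forward; pixel columns grow to the right and rows downward; lengths in mm; the calibration is good to about 2 mm. A picture is of the moment at which its call begins. camera_model takes no time and is no camera call.
- order.hand_in(): hands the job in, once; it reports no verdict.
The state is a dict: "time": time; "joint_pos": joint angles; "qd": joint speeds; "joint_efforts": joint torques, N m; "tool_pos": TCP position; "tcp_rot": TCP orientation; "ft_force": force on the tool from outside, world axes, zero at the start; "wrist_torque": the same for the moment, N m; "finger_gap": finger opening in mm.
Only numpy, scipy, OpenCV 4.12 (cv2) and the standard library are available. Lean on these libraries where they do the work, as an engineer would, in place of code of your own. Each camera call takes 0.05 s, during which the arm holds its last target.

## Working session

There is one attempt and no reset: what is moved stays moved. The work goes in short steps, Python scripts to look and compute and a shell command to move; the robot and the scene stay as the last step left them, time stands still between calls to the robot, and variables do not carry over. Pictures are saved under pics/ and viewed, and the job is handed in when it is done.

```bash
mkdir -p pics; python3 - <<'E'
from bench import r,vision
import cv2
for n in("side","top"):
    im=vision.snapshot(n); cv2.imwrite(f"pics/{n}0.png",im[:,:,::-1])
    print(n,vision.camera_model(n))
print(r.sense())
E
```

```text
side {'fov_y': 54.031895056052385, 'cx': 275.4029061498249, 'cy': 213.35248831852428, 'D': array([-0.10744587,  0.        ,  0.        ,  0.        ,  0.        ]), 'world_to_cam': array([[-9.81125358e-01, -1.92273251e-01,  2.05919534e-02,
         5.19164709e+02],
       [-1.32057969e-01,  5.88430330e-01, -7.97690691e-01,
         1.28640897e+02],
       [ 1.41257653e-01, -7.85353897e-01, -6.02715134e-01,
         1.25875760e+03],
       [ 0.00000000e+00,  0.00000000e+00,  0.00000000e+00,
         1.00000000e+00]])}
top {'fov_y': 53.254725143487406, 'cx': 283.3707915739386, 'cy': 201.3756945931458, 'D': array([-0.03354737,  0.        ,  0.        ,  0.        ,  0.        ]), 'world_to_cam': array([[ 6.27215799e-03, -9.99973717e-01,  3.63666746e-03,
        -7.49016280e+00],
       [-9.81816233e-01, -6.84819969e-03, -1.89710271e-01,
         4.99580809e+02],
       [ 1.89730189e-01, -2.38064635e-03, -9.81833381e-01,
         9.88149260e+02],
       [ 0.00000000e+00,  0.00000000e+00,  0.00000000e+00,
         1.00000000e+00]])}
{'time': 0.1, 'joint_pos': array([-7.69140333e+01,  7.51146804e+00,  8.53240465e+01, -6.39975467e-04,
        8.72622244e+01, -4.89260001e+00]), 'qd': array([ 0.04489823, -0.0531113 , -0.11923468,  0.05773905, -0.07986501,
        0.00882393]), 'joint_efforts': array([ 1.02469716e-03, -5.70956290e+01, -5.01939046e+01, -2.41291227e-04,
        8.26179225e-03, -2.66810889e-05]), 'tool_pos': array([ 185.10671095, -570.2140939 ,  238.33251581]), 'tcp_rot': array([175.48209695,  89.90225894, 103.46069472]), 'ft_force': array([-0.69450914,  1.35820829, -0.11412677]), 'wrist_torque': array([-0.05074479, -0.00432931,  0.00821012]), 'finger_gap': 85.13934446947056}
```

View pics/side0.png

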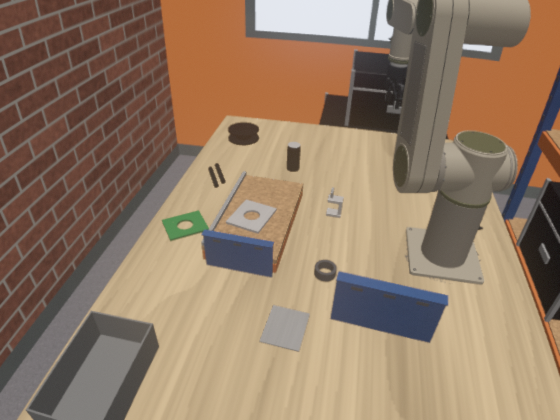

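View pics/top0.png

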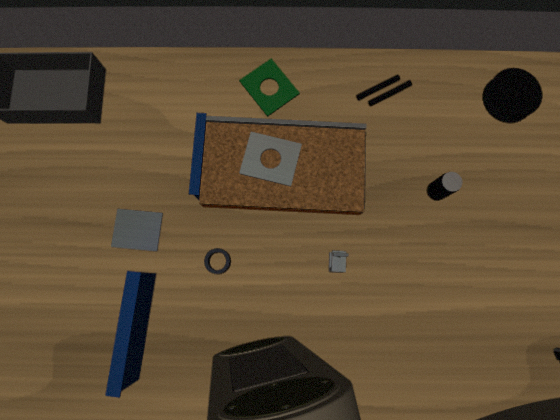

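Side view: grey holed plate on the deck at about (252,216), green look-alike at (185,225), blue bracket at (238,253) on the shelf's near end, and a second, wider one at (386,306) off the shelf. Top view: grey plate (270,158), green look-alike (269,87), shelf bracket (198,155), larger bracket (130,333). The one meant is the grey plate on the deck. The open end is on the right in the top view (world -y). I'll confirm this in a crop and measure.

```bash
cat > h.py <<'E'
import numpy as np,cv2
from bench import r,vision
def K(m):
    f=210/np.tan(np.radians(m["fov_y"]/2)); return np.array([[f,0,m["cx"]],[0,f,m["cy"]],[0,0,1.]])
def ray(n,px,z):
    m=vision.camera_model(n);T=m["world_to_cam"];R,t=T[:3,:3],T[:3,3]
    u=cv2.undistortPoints(np.array(px,float).reshape(-1,1,2),K(m),m["D"]).reshape(-1,2)
    d=np.c_[u,np.ones(len(u))]@R; c=-R.T@t
    s=(np.broadcast_to(z,len(u))-c[2])/d[:,2]
    return c+d*s[:,None]
def proj(n,P):
    m=vision.camera_model(n);T=m["world_to_cam"]
    return cv2.projectPoints(np.array(P,float).reshape(-1,1,3),cv2.Rodrigues(T[:3,:3])[0],T[:3,3],K(m),m["D"])[0].reshape(-1,2)
E
python3 - <<'E'
import cv2
a=cv2.imread("pics/top0.png")[95:225,180:380]; cv2.imwrite("pics/c_top.png",cv2.resize(a,None,fx=4,fy=4,interpolation=cv2.INTER_CUBIC))
a=cv2.imread("pics/side0.png")[160:280,190:320]; cv2.imwrite("pics/c_side.png",cv2.resize(a,None,fx=5,fy=5,interpolation=cv2.INTER_CUBIC))
E
```

```text
(no output)
```

View pics/c_top.png

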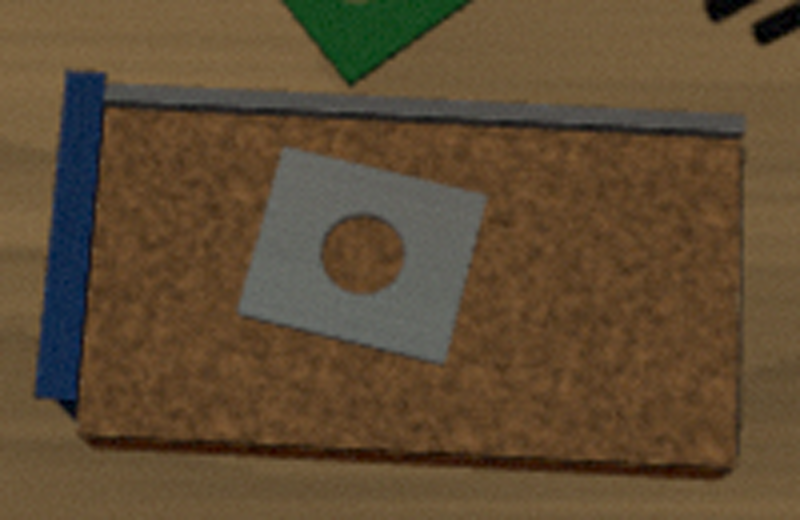

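View pics/c_side.png

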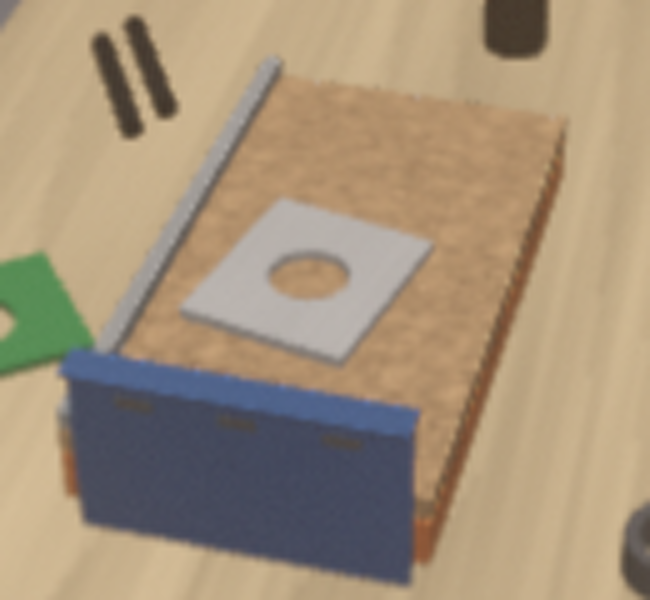

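The crops confirm it: bare grey plate with a hole, its top corners at about (251,132), (301,144), (291,185) and (240,173) in the top view. The cap-strip bracket is on the shelf's left (+y) end.

```bash
cat > m.py <<'E'
from h import *
def crop(l): return [(180+x/4-.4,95+y/4-.4) for x,y in l]
pl=ray("top",crop([(283,148),(486,196),(444,362),(239,313)]),78)
print("plate",pl.round(1),pl.mean(0).round(1),[round(float(np.linalg.norm(pl[i]-pl[i-1])),1) for i in range(4)])
ps=ray("side",[(190+x/5-.4,160+y/5-.4) for x,y in [(283,199),(433,243),(341,360),(181,313)]],78)
print("side plate",ps.round(1),ps.mean(0))
rl=ray("top",crop([(105,103),(743,132)]),84); rs=ray("side",[(190+x/5-.4,160+y/5-.4) for x,y in[(283,70),(122,350)]],84)
dn=ray("top",crop([(85,435),(733,467)]),70); de=ray("top",crop([(741,150),(735,465)]),70)
ds=ray("side",[(190+x/5-.4,160+y/5-.4) for x,y in[(283,75),(566,118)]],70)
print("rail",rl.round(1),"side",rs.round(1),"near",dn.round(1),"end",de.round(1),"sideend",ds.round(1))
for a,b in((rl[0],rl[1]),(rs[1],rs[0]),(dn[0],dn[1])): print("yaw",np.degrees(np.arctan2(b[0]-a[0],-(b[1]-a[1]))))
E
python3 m.py
```

```text
plate [[669.6  79.   78. ]
 [639.3 -47.   78. ]
 [534.  -21.3  78. ]
 [563.7 103.4  78. ]] [601.7  28.5  78. ] [108.7, 129.5, 108.4, 128.2]
side plate [[636.8 -47.1  78. ]
 [532.4 -21.1  78. ]
 [563.  104.6  78. ]
 [667.3  82.3  78. ]] [599.86788746  29.6558399   78.        ]
rail [[ 696.2  189.6   84. ]
 [ 680.2 -206.    84. ]] side [[ 673.9 -192.4   84. ]
 [ 688.6  130.6   84. ]] near [[ 489.1  195.4   70. ]
 [ 472.2 -196.1   70. ]] end [[ 673.6 -207.3   70. ]
 [ 473.4 -197.3   70. ]] sideend [[ 678.1 -207.8   70. ]
 [ 471.6 -197.    70. ]]
yaw -2.310291178444871
yaw -2.5969524872763445
yaw -2.4747094534876926
```

```bash
cat >> h.py <<'E'
from scipy.spatial.transform import Rotation as Ro
yaw=np.radians(-2.43); ex=np.array([np.cos(yaw),np.sin(yaw)]); ey=np.array([-np.sin(yaw),np.cos(yaw)]); C=590.2*ex+22*ey
def L2W(x,y): return C+x*ex+y*ey
def W2L(p): p=np.asarray(p)[...,:2]-C; return np.stack([p@ex,p@ey],-1)
def st():
    s=r.sense(); R=Ro.from_euler("xyz",s["tcp_rot"],degrees=True).as_matrix()
    print("t",round(s["time"],2),"tcp",s["tool_pos"].round(1),"ledge",W2L(s["tool_pos"]).round(1),"F",s["ft_force"].round(1),"gap",round(float(s["finger_gap"]),1))
    print("xaxis",R[:,0].round(3),"zaxis",R[:,2].round(3),"z-yaw",np.degrees(np.arctan2(R[1,2],R[0,2])).round(2))
    return s
E
python3 -c "
from h import *
st(); print(L2W(9,130),L2W(9,-99),L2W(-75,-175))
pl=ray('top',[(250.4,131.6),(301.1,143.6),(290.6,185.1),(239.4,172.9)],78);print(W2L(pl).round(1))"
```

```text
t 0.1 tcp [ 185.1 -570.2  238.3] ledge [-381.1 -583.9] F [-0.7  1.4 -0.1] gap 85.1
xaxis [-0.     0.002 -1.   ] zaxis [ 0.309 -0.951 -0.002] z-yaw -72.02
[605.10579534 126.45796316] [ 595.39647301 -102.33611251] [ 508.24970073 -174.70627266]
[[ 75.5  85.1]
 [ 50.5 -41.8]
 [-55.8 -20.7]
 [-31.5 105.1]]
```

```bash
python3 -m jog '[[[0.02,0.033,0],[0,0,0.06],0.3],[[0.04,0.066,0],[0,0,0.12],0.3],[[0.06,0.099,0],[0,0,0.18],0.3],[[0.08,0.132,0],[0,0,0.24],0.3],[[0.1,0.165,0],[0,0,0.3],0.3]]' 30
python3 -m jog '[[[0.02,0.033,0],[0,0,0.06],0.3],[[0.04,0.066,0],[0,0,0.12],0.3],[[0.06,0.099,0],[0,0,0.18],0.3],[[0.08,0.132,0],[0,0,0.24],0.3],[[0.1,0.165,0],[0,0,0.3],0.3]]' 
python3 -m jog '[[[0.02,0.033,0],[0,0,0.06],0.3],[[0.04,0.066,0],[0,0,0.12],0.3],[[0.06,0.099,0],[0,0,0.18],0.3],[[0.08,0.132,0],[0,0,0.24],0.3],[[0.1,0.165,0],[0,0,0.3],0.3]]' 
python3 -m jog '[[[0.02,0.033,0],[0,0,0.06],0.3],[[0.04,0.066,0],[0,0,0.12],0.3],[[0.06,0.099,0],[0,0,0.18],0.3],[[0.08,0.132,0],[0,0,0.24],0.3],[[0.1,0.165,0],[0,0,0.3],0.3]]' 
python3 -c "
from h import *
st()"
```

```text
time: 0.52
tool_pos: [285.5, -403.9, 238.7]
tcp_rot: [168.7, 89.9, 114.0]
ft_force: [0.9, 0.5, 0.4]
finger_gap: 55.7
time: 0.93
tool_pos: [385.6, -238.8, 239.1]
tcp_rot: [159.8, 90.0, 122.3]
ft_force: [0.9, -0.3, 0.1]
finger_gap: 55.7
time: 1.35
tool_pos: [485.7, -73.7, 239.1]
tcp_rot: [-163.3, 90.0, 176.4]
ft_force: [-0.2, -1.3, 0.0]
finger_gap: 55.5
time: 1.77
tool_pos: [585.6, 91.3, 238.7]
tcp_rot: [-167.3, 90.0, -170.4]
ft_force: [0.1, -0.9, 1.0]
finger_gap: 55.3
t 1.77 tcp [585.6  91.3 238.7] ledge [-9. 94.] F [ 0.1 -0.9  1. ] gap 55.3
xaxis [-0.001 -0.    -1.   ] zaxis [ 0.999 -0.054 -0.001] z-yaw -3.08
```

```bash
python3 -m jog '[[[0.01,0.018,0],[0,0,0.011],0.3],[[0.0195,0.037,0],[0,0,0.011],0.3],[[0.0195,0.037,-0.04],[0,0,0.011],0.3],[[0.0195,0.037,-0.08],[0,0,0.011],0.3],[[0.0195,0.037,-0.125],[0,0,0.011],0.3]]' 
python3 -m jog '[[[0,0,0],[0,0,0],0.3],[[0,0,0],[0,0,0],0.3]]' 
python3 -c "
from h import *
s=st()
for n in('top','side'):
    im=vision.snapshot(n)[:,:,::-1]; x,y=proj(n,[605,60,80])[0].astype(int)
    c=im[max(0,y-70):y+70,x-90:x+90]; cv2.imwrite(f'pics/{n}1.png',cv2.resize(c,None,fx=4,fy=4,interpolation=cv2.INTER_CUBIC)); print(n,x-90,max(0,y-70),proj(n,s['tool_pos']))
"
```

```text
time: 2.18
tool_pos: [605.4, 127.1, 116.9]
tcp_rot: [9.6, 89.9, 7.1]
ft_force: [1.1, 0.4, 0.4]
finger_gap: 55.4
time: 2.35
tool_pos: [601.9, 126.0, 114.5]
tcp_rot: [-170.3, 89.6, -172.9]
ft_force: [0.4, 0.1, 0.8]
finger_gap: 55.7
t 2.35 tcp [601.9 126.  114.5] ledge [  5.8 129.4] F [0.4 0.1 0.8] gap 55.7
xaxis [-0.008 -0.001 -1.   ] zaxis [ 0.999 -0.046 -0.008] z-yaw -2.63
top 167 86 [[228.70349755 153.1911985 ]]
side 157 150 [[242.77120967 224.52593246]]
```

View pics/side1.png

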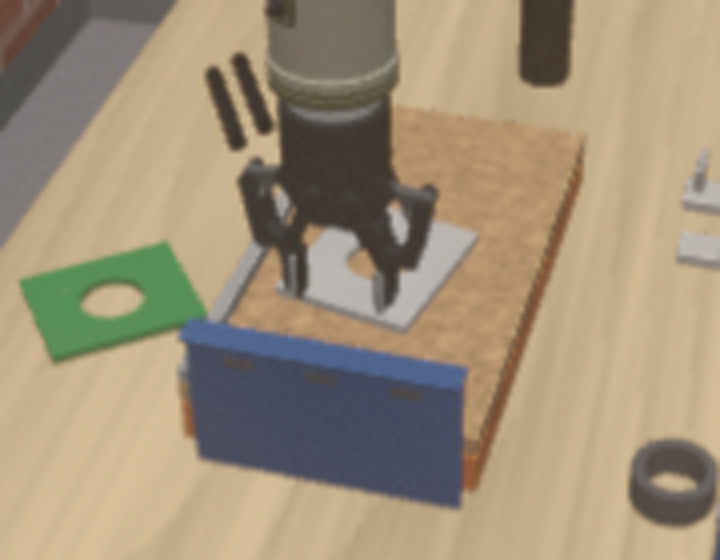

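View pics/top1.png

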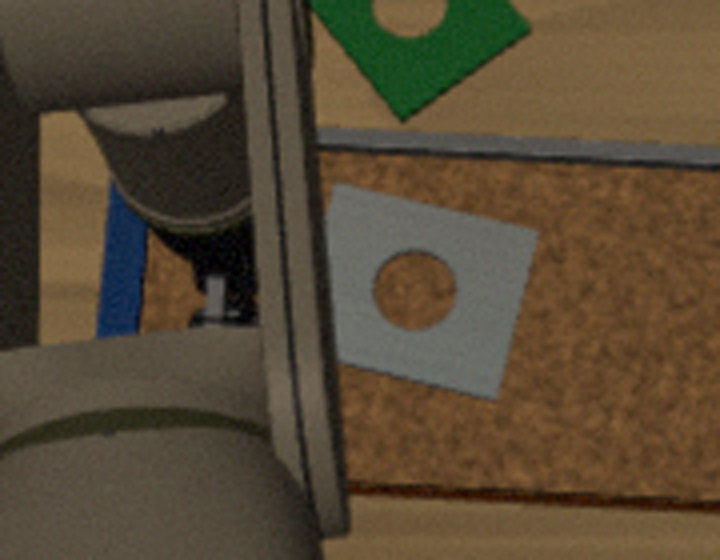

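The fingertips hang behind the plate's +y edge. In the side crop they are at (297,295) and (385,310), between the plate and the bracket. Now descending.

```bash
python3 -m jog '[[[0.002,0.001,-0.01],[0,0,0],0.3],[[0.002,0.001,-0.02],[0,0,0],0.3],[[0.002,0.001,-0.028],[0,0,0],0.3],[[0.002,0.001,-0.031],[0,0,0],0.3],[[0.002,0.001,-0.031],[0,0,0],0.3]]' 
python3 -m jog '[[[0,0,0],[0,0,0],0.3],[[0,0,0],[0,0,0],0.3]]' 
python3 -c "
from h import *
s=st();print(s['joint_pos'].round(1))
print(ray('side',[(231.3,223.8),(253.3,227.5)],106))
for n in('side',):
    im=vision.snapshot(n)[:,:,::-1]
    c=im[150:290,157:337]; cv2.imwrite(f'pics/{n}2.png',cv2.resize(c,None,fx=4,fy=4,interpolation=cv2.INTER_CUBIC))
"
```

```text
time: 2.87
tool_pos: [605.8, 127.1, 85.2]
tcp_rot: [-170.1, 89.9, -172.7]
ft_force: [-0.0, 0.3, 1.0]
finger_gap: 55.7
time: 3.03
tool_pos: [606.9, 127.3, 86.9]
tcp_rot: [4.6, 90.0, 2.0]
ft_force: [0.3, 0.7, -0.5]
finger_gap: 55.6
t 3.03 tcp [606.9 127.3  86.9] ledge [ 10.8 130.9] F [ 0.3  0.7 -0.5] gap 55.6
xaxis [ 0.  0. -1.] zaxis [ 0.999 -0.046  0.   ] z-yaw -2.64
[ 7.1 17.2 90.5 -0.  72.3  9.7]
[[638.07862612 119.68896324 106.        ]
 [571.95330149 122.32857728 106.        ]]
```

View pics/side2.png

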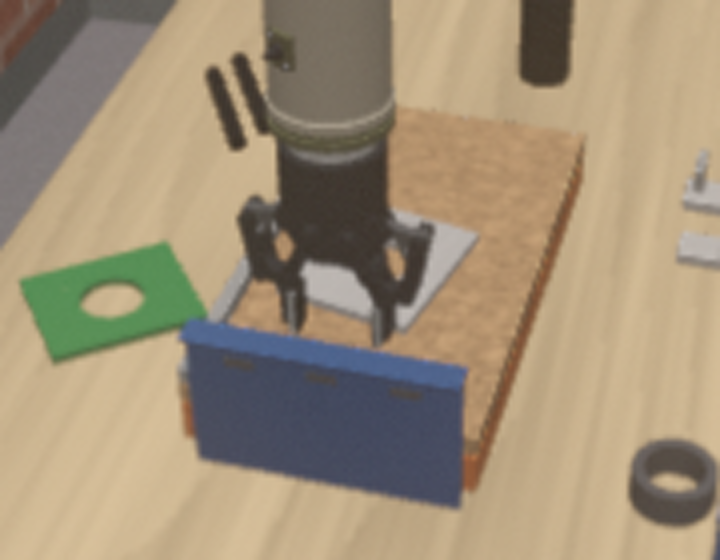

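The tips are still above the deck, clear of the plate and the bracket. Now probing downward in small steps.

```bash
python3 -m jog '[[[0,0,-0.002],[0,0,0],0.3],[[0,0,-0.004],[0,0,0],0.3],[[0,0,-0.005],[0,0,0],0.3],[[0,0,-0.005],[0,0,0],0.3],[[0,0,-0.005],[0,0,0],0.3]]' 
python3 -m jog '[[[0,0,-0.001],[0,0,0],0.3],[[0,0,-0.002],[0,0,0],0.3],[[0,0,-0.002],[0,0,0],0.3],[[0,0,-0.002],[0,0,0],0.3]]' 

```

```text
time: 3.5
tool_pos: [606.6, 127.3, 81.5]
tcp_rot: [-160.8, 90.0, -163.4]
ft_force: [-0.4, -0.0, -0.0]
finger_gap: 55.4
time: 3.83
tool_pos: [606.6, 127.3, 79.5]
tcp_rot: [-170.0, 90.0, -172.7]
ft_force: [-0.4, -0.2, -0.7]
finger_gap: 55.5
```

```bash
python3 -m jog '[[[0,0,-0.001],[0,0,0],0.3],[[0,0,-0.001],[0,0,0],0.3],[[0,0,-0.002],[0,0,0],0.3],[[0,0,-0.002],[0,0,0],0.3]]' 
python3 -m jog '[[[0,0,-0.001],[0,0,0],0.3],[[0,0,-0.001],[0,0,0],0.3],[[0,0,-0.002],[0,0,0],0.3],[[0,0,-0.002],[0,0,0],0.3]]' 
python3 -c "
from h import *
s=st()
im=vision.snapshot('side')[:,:,::-1]
c=im[190:250,210:290]; cv2.imwrite(f'pics/side3.png',cv2.resize(c,None,fx=8,fy=8,interpolation=cv2.INTER_CUBIC))
"
```

```text
time: 4.17
tool_pos: [606.6, 127.3, 77.4]
tcp_rot: [-168.4, 90.0, -171.1]
ft_force: [-0.6, -0.6, 0.2]
finger_gap: 55.6
time: 4.5
tool_pos: [606.6, 127.3, 75.4]
tcp_rot: [-169.6, 90.0, -172.3]
ft_force: [0.0, -0.7, -0.1]
finger_gap: 55.5
t 4.5 tcp [606.6 127.3  75.4] ledge [ 10.5 130.9] F [ 0.  -0.7 -0.1] gap 55.5
xaxis [-0. -0. -1.] zaxis [ 0.999 -0.046 -0.   ] z-yaw -2.64
```

View pics/side3.png

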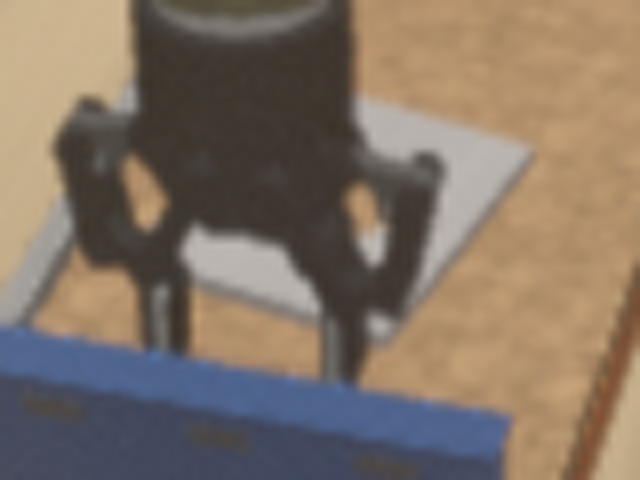

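```bash
python3 -m jog '[[[0,0,-0.001],[0,0,0],0.3],[[0,0,-0.001],[0,0,0],0.3],[[0,0,-0.001],[0,0,0],0.3]]' 
python3 -m jog '[[[0,0,-0.001],[0,0,0],0.3],[[0,0,-0.001],[0,0,0],0.3],[[0,0,-0.001],[0,0,0],0.3]]' 

```

```text
time: 4.8
tool_pos: [606.7, 127.3, 74.6]
tcp_rot: [-173.0, 90.0, -175.7]
ft_force: [0.2, -0.6, 0.1]
finger_gap: 55.2
time: 5.05
tool_pos: [606.9, 127.3, 74.0]
tcp_rot: [7.1, 90.0, 4.5]
ft_force: [-1.0, -0.4, 3.4]
finger_gap: 55.7
```

Contact with the deck is felt at TCP z of about 74. Raising 2.5 mm and pushing toward the open end.

```bash
python3 -m jog '[[[0,0,0.003],[0,0,0],0.3],[[0,0,0.003],[0,0,0.004],0.3],[[0,0,0.003],[0,0,0.004],0.3]]' 
python3 -m jog '[[[-0.0003,-0.008,0],[0,0,0],0.3],[[-0.0007,-0.016,0],[0,0,0],0.3],[[-0.001,-0.024,0],[0,0,0],0.3],[[-0.0013,-0.031,0],[0,0,0],0.3],[[-0.0016,-0.037,0],[0,0,0],0.3]]' 
python3 -m jog '[[[-0.0003,-0.006,0],[0,0,0],0.3],[[-0.0005,-0.012,0],[0,0,0],0.3],[[-0.0008,-0.018,0],[0,0,0],0.3],[[-0.001,-0.024,0],[0,0,0],0.3],[[-0.0013,-0.03,0],[0,0,0],0.3]]' 
python3 -c "
from h import *
s=st()
for n in('side','top'):
  im=vision.snapshot(n)[:,:,::-1]; cv2.imwrite(f'pics/{n}4f.png',im)
  c=im[155:295,160:340] if n=='side' else im[90:230,190:380]; cv2.imwrite(f'pics/{n}4.png',cv2.resize(c,None,fx=4,fy=4,interpolation=cv2.INTER_CUBIC))
"
```

```text
time: 5.3
tool_pos: [606.9, 127.3, 76.8]
tcp_rot: [13.0, 90.0, 10.6]
ft_force: [-0.8, 0.3, 0.2]
finger_gap: 55.5
time: 5.72
tool_pos: [604.9, 89.2, 76.5]
tcp_rot: [166.2, 90.0, 163.8]
ft_force: [-0.5, 2.2, -0.3]
finger_gap: 55.4
time: 6.13
tool_pos: [603.8, 59.7, 76.6]
tcp_rot: [5.4, 90.0, 3.0]
ft_force: [-0.1, 1.0, -1.2]
finger_gap: 55.6
t 6.13 tcp [603.8  59.7  76.6] ledge [10.5 63.3] F [-0.1  1.  -1.2] gap 55.6
xaxis [ 0.  0. -1.] zaxis [ 0.999 -0.042  0.   ] z-yaw -2.4
```

View pics/side4.png

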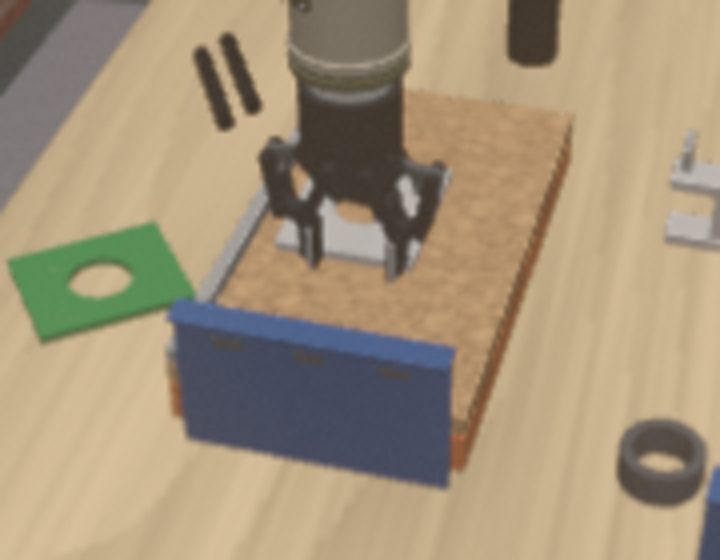

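View pics/top4.png

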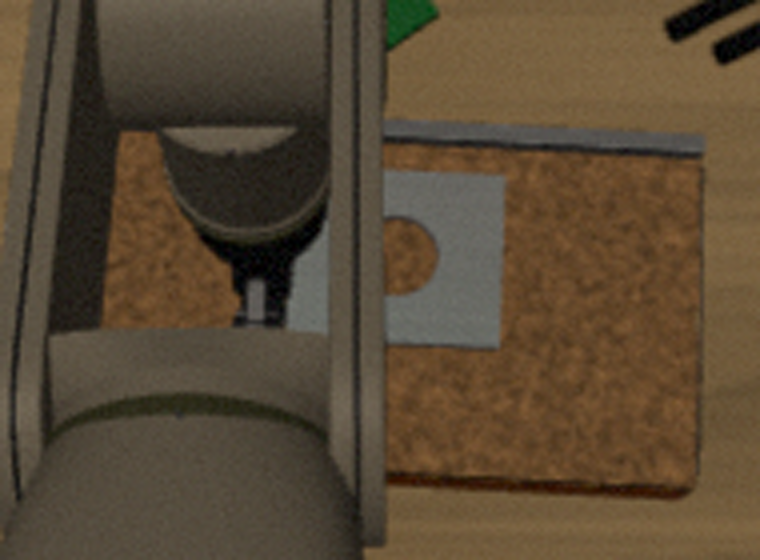

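The plate has turned square. Its leading edge runs from (316,134) to (315,177) in the top view, parallel to the deck end. Both fingertips are on its trailing edge.

```bash
python3 -c "
from h import *
print(W2L(ray('top',[(190+505/4-.4,90+177/4-.4),(190+499/4-.4,90+348/4-.4)],78)))"
```

```text
[[ 77.70166973 -77.33899225]
 [-31.7397512  -77.34870106]]
```

```bash
python3 -m jog '[[[-0.0003,-0.008,0],[0,0,0],0.3],[[-0.0007,-0.016,0],[0,0,0],0.3],[[-0.001,-0.024,0],[0,0,0],0.3],[[-0.0014,-0.032,0],[0,0,0],0.3],[[-0.0017,-0.04,0],[0,0,0],0.3]]' 
python3 -m jog '[[[-0.0003,-0.008,0],[0,0,0],0.3],[[-0.0007,-0.016,0],[0,0,0],0.3],[[-0.001,-0.024,0],[0,0,0],0.3],[[-0.0014,-0.032,0],[0,0,0],0.3],[[-0.0017,-0.04,0],[0,0,0],0.3]]' 
python3 -m jog '[[[-0.0003,-0.008,0],[0,0,0],0.3],[[-0.0007,-0.016,0],[0,0,0],0.3],[[-0.001,-0.024,0],[0,0,0],0.3],[[-0.0014,-0.032,0],[0,0,0],0.3],[[-0.0017,-0.04,0],[0,0,0],0.3]]' 
python3 -m jog '[[[-0.0003,-0.007,0],[0,0,0],0.3],[[-0.0005,-0.013,0],[0,0,0],0.3],[[-0.0008,-0.019,0],[0,0,0],0.3],[[-0.001,-0.024,0],[0,0,0],0.3],[[-0.0012,-0.028,0],[0,0,0],0.3]]' 
python3 -c "
from h import *
s=st()
for n in('side','top'):
  im=vision.snapshot(n)[:,:,::-1]; cv2.imwrite(f'pics/{n}5f.png',im)
  c=im[135:275,190:370] if n=='side' else im[90:230,240:430]; cv2.imwrite(f'pics/{n}5.png',cv2.resize(c,None,fx=4,fy=4,interpolation=cv2.INTER_CUBIC))
"
```

```text
time: 6.65
tool_pos: [602.2, 19.5, 76.8]
tcp_rot: [17.0, 90.0, 14.6]
ft_force: [0.3, 1.9, 0.5]
finger_gap: 55.6
time: 7.07
tool_pos: [600.4, -20.5, 76.7]
tcp_rot: [36.6, 90.0, 34.2]
ft_force: [-0.0, 3.2, 1.7]
finger_gap: 55.7
time: 7.48
tool_pos: [598.7, -60.4, 76.7]
tcp_rot: [60.8, 90.0, 58.4]
ft_force: [0.4, 4.0, 2.3]
finger_gap: 55.3
time: 7.9
tool_pos: [597.5, -88.3, 76.7]
tcp_rot: [18.5, 90.0, 16.1]
ft_force: [0.6, 3.3, 2.8]
finger_gap: 55.6
t 7.9 tcp [597.5 -88.3  76.7] ledge [ 10.6 -84.8] F [0.6 3.3 2.8] gap 55.6
xaxis [ 0.  0. -1.] zaxis [ 0.999 -0.042  0.   ] z-yaw -2.41
```

View pics/side5.png

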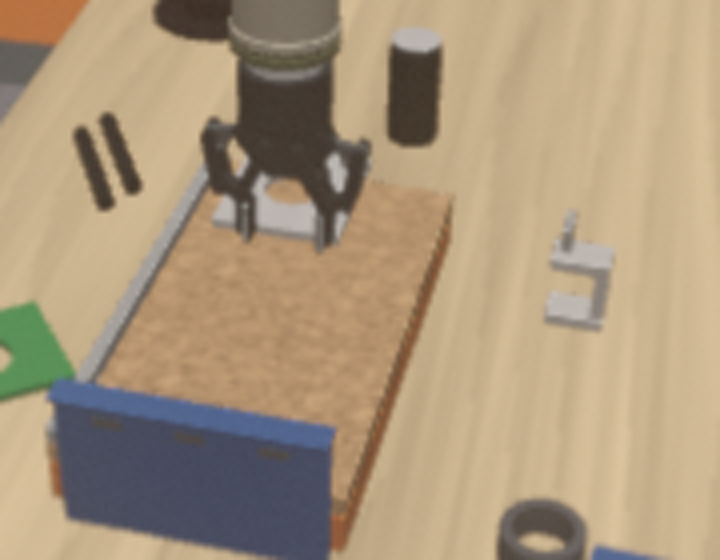

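View pics/top5.png

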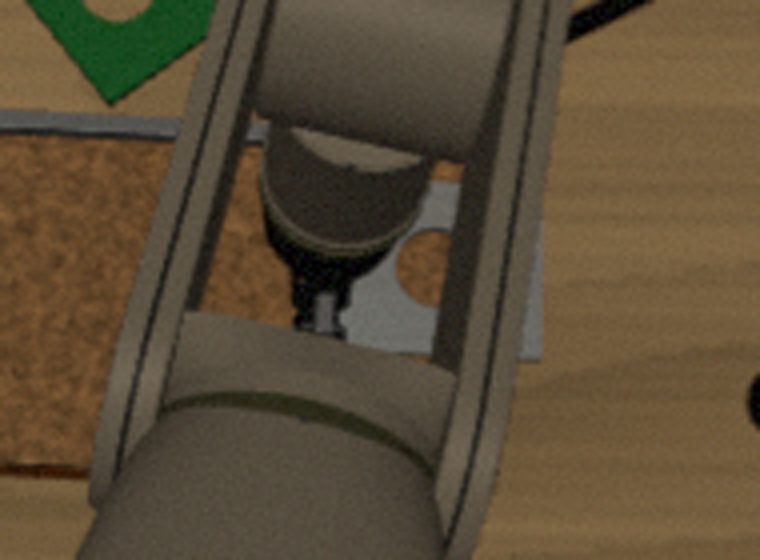

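The plate now overhangs the open end, its near leading corner at about (375,180) in the top view and still square. About 14 mm remain. After that I back off and lift.

```bash
python3 -m jog '[[[-0.0002,-0.004,0],[0,0,0],0.3],[[-0.0003,-0.008,0],[0,0,0],0.3],[[-0.0005,-0.011,0],[0,0,0],0.3],[[-0.0006,-0.013,0],[0,0,0],0.3],[[-0.0006,-0.014,0],[0,0,0],0.3]]' 
python3 -m jog '[[[0.0003,0.008,0],[0,0,0],0.3],[[0.0006,0.016,0],[0,0,0],0.3],[[0.0008,0.025,0.02],[0,0,0],0.3],[[0.0008,0.035,0.055],[0,0,0],0.3],[[0.0008,0.045,0.09],[0,0,0],0.3]]' 
python3 -c "
from h import *
st()
for n in('side',):
  im=vision.snapshot(n)[:,:,::-1]; cv2.imwrite(f'pics/{n}6f.png',im)
  c=im[135:275,190:370]; cv2.imwrite(f'pics/{n}6.png',cv2.resize(c,None,fx=4,fy=4,interpolation=cv2.INTER_CUBIC))
"
```

```text
time: 8.42
tool_pos: [596.7, -102.0, 76.4]
tcp_rot: [-173.5, 90.0, -175.9]
ft_force: [-0.2, 2.2, -0.5]
finger_gap: 55.6
time: 8.83
tool_pos: [596.1, -55.3, 165.7]
tcp_rot: [174.7, 89.8, 172.3]
ft_force: [0.6, 0.1, 0.5]
finger_gap: 55.6
t 8.83 tcp [596.1 -55.3 165.7] ledge [  7.7 -52. ] F [0.6 0.1 0.5] gap 55.6
xaxis [-0.004  0.001 -1.   ] zaxis [ 0.999 -0.042 -0.004] z-yaw -2.4
```

View pics/side6.png

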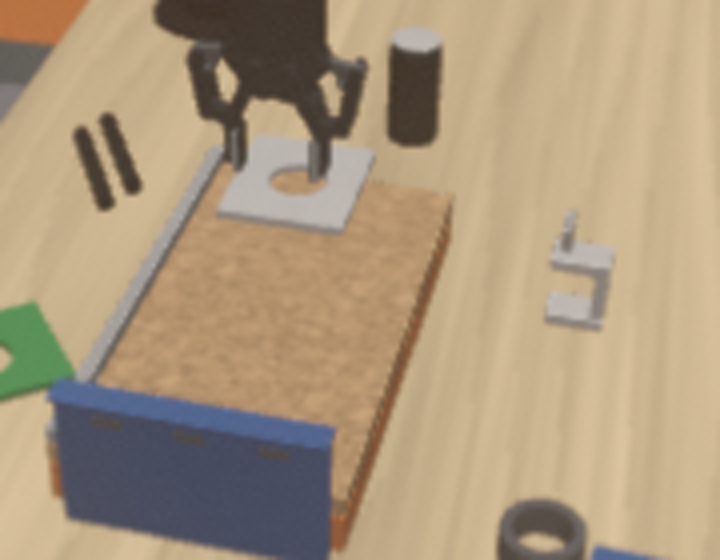

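The plate lies square, overhanging the open end, with a uniform gap of about 20 mm to the rail. Now turning the jaws 90° for the push toward the rail.

```bash
python3 -m jog '[[[-0.007,-0.009,0.005],[0,0,-0.115],0.3],[[-0.014,-0.018,0.01],[0,0,-0.23],0.3],[[-0.021,-0.027,0.01],[0,0,-0.345],0.3],[[-0.028,-0.036,0.01],[0,0,-0.46],0.3],[[-0.035,-0.045,0.01],[0,0,-0.575],0.3]]' 
python3 -m jog '[[[-0.007,-0.009,0],[0,0,-0.115],0.3],[[-0.014,-0.018,0],[0,0,-0.23],0.3],[[-0.021,-0.027,0],[0,0,-0.345],0.3],[[-0.028,-0.036,0],[0,0,-0.46],0.3],[[-0.035,-0.045,0],[0,0,-0.575],0.3]]' 
python3 -m jog '[[[-0.007,-0.009,0],[0,0,-0.115],0.3],[[-0.014,-0.018,0],[0,0,-0.23],0.3],[[-0.02,-0.024,0],[0,0,-0.345],0.3],[[-0.02,-0.024,0],[0,0,-0.421],0.3],[[-0.02,-0.024,0],[0,0,-0.421],0.3]]' 
python3 -c "
from h import *
s=st();print(s['joint_pos'].round(1)); print('clamp,can', ray('top',[(339,267),(436,192)],0), L2W(-78,-170)-s['tool_pos'][:2])"
```

```text
time: 9.3
tool_pos: [562.6, -101.3, 176.8]
tcp_rot: [2.5, 90.0, -33.2]
ft_force: [0.7, -0.6, 0.3]
finger_gap: 55.6
time: 9.72
tool_pos: [527.5, -146.5, 176.6]
tcp_rot: [9.4, 90.0, -59.2]
ft_force: [-0.3, -0.2, 0.8]
finger_gap: 55.2
time: 10.13
tool_pos: [507.6, -170.5, 176.6]
tcp_rot: [42.3, 90.0, -50.3]
ft_force: [0.2, 0.1, -0.1]
finger_gap: 55.7
t 10.13 tcp [ 507.6 -170.5  176.6] ledge [ -75.8 -170.8] F [ 0.2  0.1 -0.1] gap 55.7
xaxis [ 0. -0. -1.] zaxis [-0.046 -0.999  0.   ] z-yaw -92.64
[-24.   -0.3 100.   -0.   80.3  68.6]
clamp,can [[ 341.52942495 -145.43949195    0.        ]
 [ 536.63149918 -403.46036919    0.        ]] [-2.15546214  0.9389152 ]
```

```bash
python3 -m jog '[[[-0.002,0,-0.03],[0,0,0.004],0.3],[[-0.002,0,-0.06],[0,0,0.004],0.3],[[-0.002,0,-0.085],[0,0,0.004],0.3],[[-0.002,0,-0.095],[0,0,0.004],0.3],[[-0.002,0,-0.1],[0,0,0.004],0.3]]' 
python3 -m jog '[[[0,0,0],[0,0,0],0.3],[[0,0,0],[0,0,0],0.3],[[0,0,0],[0,0,0],0.3]]' 
python3 -c "
from h import *
st()
for n in('side','top'):
  im=vision.snapshot(n)[:,:,::-1]; cv2.imwrite(f'pics/{n}7f.png',im)
  c=im[135:275,190:370] if n=='side' else im[90:230,240:430]; cv2.imwrite(f'pics/{n}7.png',cv2.resize(c,None,fx=4,fy=4,interpolation=cv2.INTER_CUBIC))
"
```

```text
time: 10.55
tool_pos: [504.4, -169.5, 74.4]
tcp_rot: [-111.4, 89.8, 156.5]
ft_force: [0.5, -0.0, -0.1]
finger_gap: 55.2
time: 10.8
tool_pos: [507.2, -171.2, 78.6]
tcp_rot: [67.8, 89.8, -24.3]
ft_force: [0.1, -0.5, -0.6]
finger_gap: 55.6
t 10.8 tcp [ 507.2 -171.2   78.6] ledge [ -76.2 -171.5] F [ 0.1 -0.5 -0.6] gap 55.6
xaxis [ 0.003 -0.001 -1.   ] zaxis [-0.038 -0.999  0.001] z-yaw -92.15
```

View pics/side7.png

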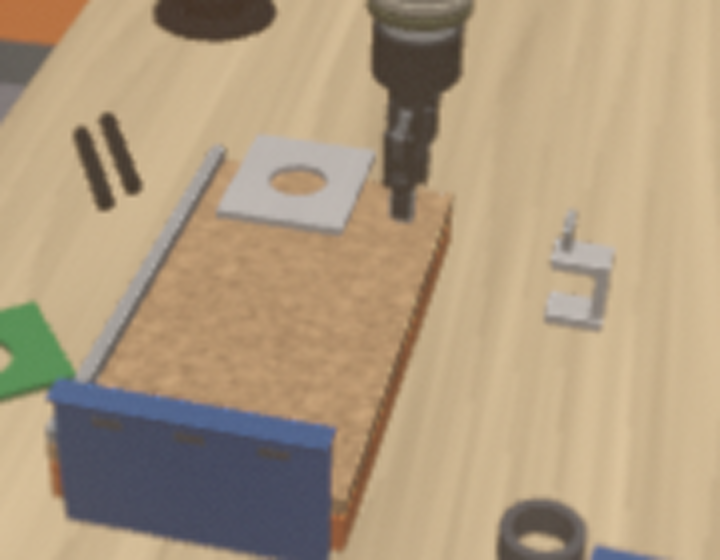

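View pics/top7.png

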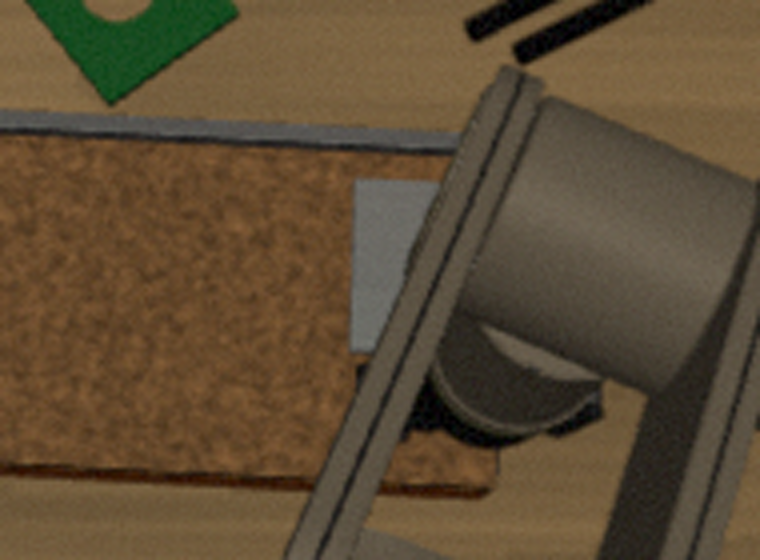

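```bash
python3 -c "
from h import *
print(W2L(ray('top',[(328.6,134.6),(327.1,177.6)],78)).round(1))"
python3 -m jog '[[[0.007,-0.0003,0],[0,0,0],0.3],[[0.014,-0.0006,0],[0,0,0],0.3],[[0.021,-0.0009,0],[0,0,0],0.3],[[0.026,-0.0011,0],[0,0,0],0.3],[[0.03,-0.0013,0],[0,0,0],0.3]]' 
python3 -m jog '[[[0.004,-0.0002,0],[0,0,0],0.3],[[0.008,-0.0003,0],[0,0,0],0.3],[[0.012,-0.0005,0],[0,0,0],0.3],[[0.015,-0.0006,0],[0,0,0],0.3],[[0.017,-0.0007,0],[0,0,0],0.3]]' 
python3 -c "
from h import *
st()"
```

```text
[[  77.4 -109. ]
 [ -32.7 -108.4]]
time: 11.32
tool_pos: [536.6, -172.0, 76.7]
tcp_rot: [77.1, 90.0, -15.0]
ft_force: [-0.3, 0.1, 0.5]
finger_gap: 55.3
time: 11.73
tool_pos: [552.9, -172.6, 76.4]
tcp_rot: [-112.7, 90.0, 155.1]
ft_force: [-2.6, -0.2, 0.7]
finger_gap: 55.4
t 11.73 tcp [ 552.9 -172.6   76.4] ledge [ -30.5 -171. ] F [-2.6 -0.2  0.7] gap 55.4
xaxis [-0.  0. -1.] zaxis [-0.038 -0.999 -0.   ] z-yaw -92.19
```

```bash
python3 -m jog '[[[0.002,-0.0001,0],[0,0,0],0.3],[[0.004,-0.0002,0],[0,0,0],0.3],[[0.005,-0.0002,0],[0,0,0],0.3],[[0.006,-0.0003,0],[0,0,0],0.3],[[0.006,-0.0003,0],[0,0,0],0.3]]' 
python3 -m jog '[[[0.001,0,0],[0,0,0],0.3],[[0.001,0,0],[0,0,0],0.3]]'
python3 -m jog '[[[0.001,0,0],[0,0,0],0.3],[[0.001,0,0],[0,0,0],0.3]]'

```

```text
time: 12.15
tool_pos: [558.9, -173.0, 76.6]
tcp_rot: [100.0, 90.0, 7.8]
ft_force: [-1.2, 0.6, -1.0]
finger_gap: 55.8
time: 12.32
tool_pos: [559.8, -173.0, 76.6]
tcp_rot: [141.4, 90.0, 49.2]
ft_force: [-0.7, -0.6, -0.8]
finger_gap: 55.2
time: 12.48
tool_pos: [560.0, -173.0, 76.6]
tcp_rot: [-94.7, 89.9, 173.1]
ft_force: [-6.3, -0.2, 1.7]
finger_gap: 55.6
```

```bash
python3 -m jog '[[[0.001,0,0],[0,0,0],0.3],[[0.001,0,0],[0,0,0],0.3]]'
python3 -m jog '[[[0.0005,0,0],[0,0,0],0.3],[[0.0005,0,0],[0,0,0],0.3]]'
python3 -c "
from h import *
st()
for n in('side',):
  im=vision.snapshot(n)[:,:,::-1]; cv2.imwrite(f'pics/{n}8f.png',im)
  c=im[155:225,220:320]; cv2.imwrite(f'pics/{n}8.png',cv2.resize(c,None,fx=7,fy=7,interpolation=cv2.INTER_CUBIC))
"
```

```text
time: 12.65
tool_pos: [560.2, -173.0, 76.5]
tcp_rot: [-94.5, 89.8, 173.3]
ft_force: [-10.3, 1.3, 5.7]
finger_gap: 55.5
time: 12.82
tool_pos: [560.2, -173.0, 76.4]
tcp_rot: [-94.3, 89.7, 173.5]
ft_force: [-12.7, 0.9, 7.3]
finger_gap: 55.4
t 12.82 tcp [ 560.2 -173.    76.4] ledge [ -23.1 -171.1] F [-12.7   0.9   7.3] gap 55.4
xaxis [-0.005  0.001 -1.   ] zaxis [-0.038 -0.999 -0.   ] z-yaw -92.2
```

View pics/side8.png

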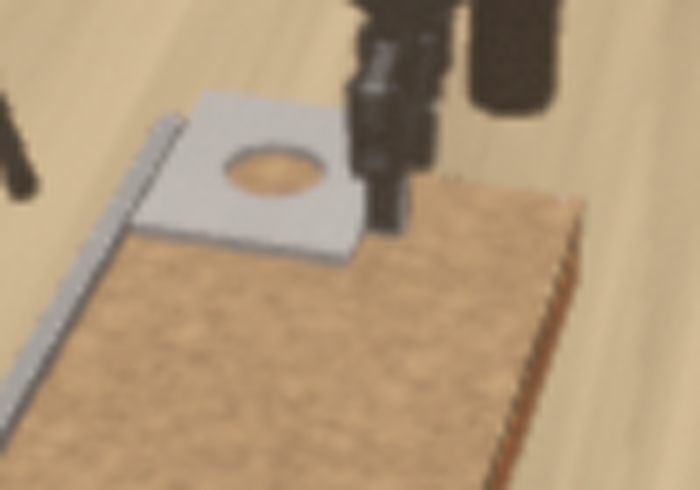

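The plate's far side meets the rail with no visible gap, and the wrist force has risen to 13 N, so it is seated. Backing off along -x, then lifting and moving aside for a clear top view.

```bash
python3 -m jog '[[[-0.004,0.0002,0],[0,0,0],0.3],[[-0.012,0.0005,0],[0,0,0],0.3],[[-0.025,0.001,0],[0,0,0],0.3],[[-0.04,0.0017,0],[0,0,0],0.3],[[-0.05,0.002,0.02],[0,0,0],0.3]]'
python3 -m jog '[[[0,0,0.035],[0,0,0],0.3],[[0,0,0.07],[0,0,0],0.3],[[0,0,0.11],[0,0,0],0.3],[[-0.02,-0.02,0.14],[0,0,0],0.3],[[-0.04,-0.04,0.16],[0,0,0],0.3]]'
python3 -m jog '[[[-0.02,-0.036,0],[0,0,0],0.3],[[-0.04,-0.072,0],[0,0,0],0.3],[[-0.06,-0.108,0],[0,0,0],0.3],[[-0.08,-0.144,0],[0,0,0],0.3],[[-0.1,-0.18,0],[0,0,0],0.3]]'
python3 -m jog '[[[-0.02,-0.036,0],[0,0,0],0.3],[[-0.04,-0.072,0],[0,0,0],0.3],[[-0.06,-0.108,0],[0,0,0],0.3],[[-0.06,-0.108,0],[0,0,0],0.3],[[-0.06,-0.108,0],[0,0,0],0.3]]'
python3 -c "
from h import *
st()
for n in('side','top'):
  im=vision.snapshot(n)[:,:,::-1]; cv2.imwrite(f'pics/{n}9f.png',im)
  c=im[155:225,220:320] if n=='side' else im[95:215,300:420]; cv2.imwrite(f'pics/{n}9.png',cv2.resize(c,None,fx=5,fy=5,interpolation=cv2.INTER_CUBIC))
"
```

```text
time: 13.28
tool_pos: [508.5, -169.6, 92.7]
tcp_rot: [-112.8, 89.6, 155.0]
ft_force: [-0.1, 0.9, -0.2]
finger_gap: 55.4
time: 13.7
tool_pos: [473.4, -211.2, 261.3]
tcp_rot: [66.0, 89.6, -26.1]
ft_force: [0.3, -1.6, 0.2]
finger_gap: 55.5
time: 14.12
tool_pos: [371.0, -392.5, 257.2]
tcp_rot: [48.0, 89.9, -44.1]
ft_force: [1.9, -0.3, -0.2]
finger_gap: 55.4
time: 14.53
tool_pos: [310.5, -500.6, 256.3]
tcp_rot: [68.8, 90.0, -23.6]
ft_force: [0.6, -0.0, -0.0]
finger_gap: 55.5
t 14.53 tcp [ 310.5 -500.6  256.3] ledge [-258.8 -509. ] F [ 0.6 -0.  -0. ] gap 55.5
xaxis [ 0. -0. -1.] zaxis [-0.042 -0.999  0.   ] z-yaw -92.4
```

View pics/top9.png

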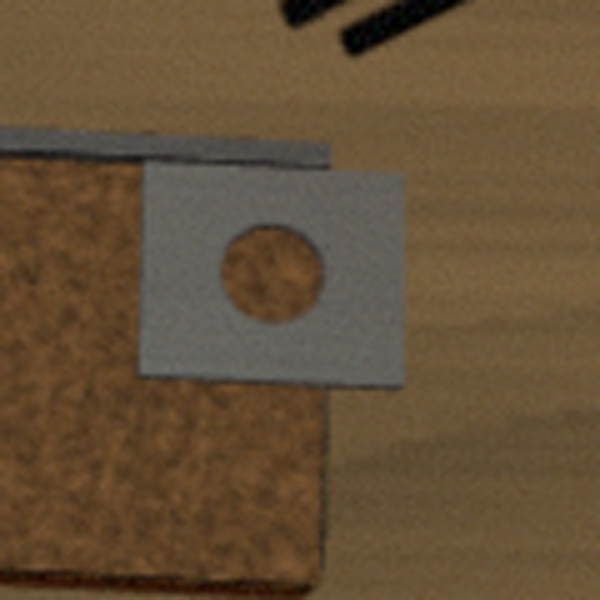

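View pics/side9f.png

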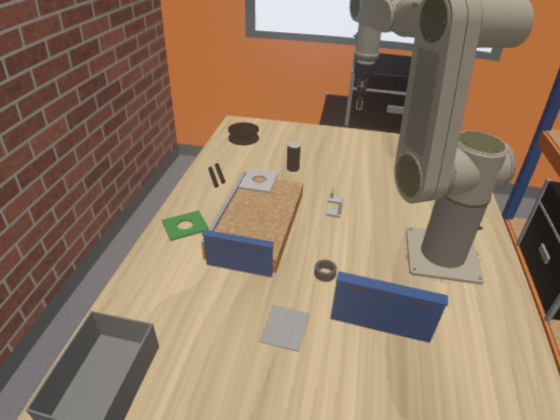

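View pics/top9f.png

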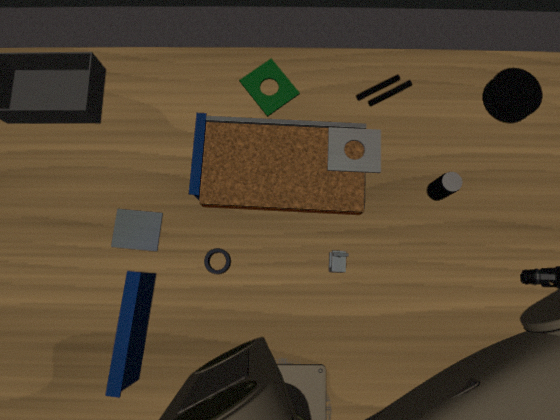

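```bash
python3 -c "
from h import *
p=W2L(ray('top',[(300+x/5-.4,95+y/5-.4) for x,y in[(144,161),(404,173),(403,387),(140,377)]],78));print(p.round(1),p.mean(0).round(1))
print('angles',[np.degrees(np.arctan2(a[0]-b[0],a[1]-b[1])).round(2) for a,b in((p[0],p[1]),(p[3],p[2]))])
print('end',W2L(ray('top',[(300+x/5-.4,95+y/5-.4) for x,y in[(327,395),(322,570)]],70)).round(1))
a=cv2.imread('pics/top0.png').astype(int);b=cv2.imread('pics/top9f.png').astype(int)
for n,(x,y) in dict(blank=(137,229),collar=(217,261),clamp=(339,261),can=(445,186)).items(): print(n,abs(a-b)[y-22:y+22,x-22:x+22].mean().round(2))"
```

```text
[[  97.8 -108. ]
 [  98.2 -237.8]
 [ -12.1 -237.6]
 [ -13.6 -109.1]] [  42.6 -173.1]
angles [np.float64(-0.2), np.float64(-0.65)]
end [[ -15.8 -202. ]
 [-103.3 -200.6]]
blank 2.54
collar 2.76
clamp 2.46
can 3.06
```

In the top view the plate sits against the rail with its hole at about (354,149). It overhangs the open end by about 37 mm, and the bystanders are unchanged. Handing in.

```bash
python3 -c "
from bench import order
print(order.hand_in())"
```

```text
the job is handed in; nothing more can be done
None
```

The aluminium plate now lies flat against the back rail with about 37 mm sticking out past the open end, and the job is handed in. It took about 15 s of the 67 s allowed. The hand-in gives no verdict, so the figures below are my own camera measurements.

I pushed with two fingertips in two strokes. The first went on the short side toward the open end, which also squared the plate. The second went on the long side toward the rail, until the wrist force reached about 13 N. Then I backed off, lifted clear and moved the arm away.

| Check (shelf frame) | Measured | Allowed |
|---|---|---|
| Plate centre x | 42.6 mm | 37 to 46 mm |
| Plate centre y | -173.1 mm | -190 to -160 mm |
| Angle to the rail | 0.2 to 0.7° | under 3.4° |

- **Bystanders:** the top view shows blank, clamp, can and collar unchanged from the start.
- **Disagreements:** the two cameras differed by about 2 mm in x on the plate's starting position, which is within calibration. My first side-view reading of the rail was about 6 mm short, probably from picking the rail's foot instead of its top edge, so I used the top view, which agreed with the deck's edges. No final check failed.

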